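Open the gas test chamber and leave it standing open

ROBOT

A 7-joint arm with a two-finger parallel gripper is mounted at the origin on the work surface. World frame = base frame: x ahead of the robot, y to its left, z up, the work surface at z = 0. Lengths are in mm, angles in rad, forces in N, time in s.
With the tool pointing down it reaches from about 400 to 875 mm from the base axis. Payload 4.4 kg.
Tool frame: the origin (TCP) lies midway between the tips of the shut fingers; the grasp point (between the pads) lies 19 mm behind it; z points along the fingers, y is the direction in which the jaws open and shut (so a half turn about z gives the same grasp; the last joint's range is limited). The gripper opens to 85 mm and grips with 20 to 120 N. Pads are 22 mm wide; open, the fingers measure 114 mm over their backs; the gripper's body (76 mm by 85 mm) begins 54 mm behind the grasp point. The pads swing forward as they close: fully open they stand 13 mm farther back than shut.
Start: joints at [-1.193, 0.628, 0.038, 1.517, -0.027, 0.996, -0.02], TCP at [279.072, 587.058, 201.113] pointing down, gripper open.
Joint ranges: [-3.06, 3.06], [-0.37, 2.12], [-1.25, 1.32], [0.18, 2.47], [-1.1, 4.24], [0.23, 1.98], [-2.94, 2.94]. Speed limits (rad/s): [2.57, 2.57, 3.14, 3.14, 3.14, 3.14, 3.14].

INTERFACE

Orientations are given as [roll, pitch, yaw] about the fixed x, y, z axes, in that order (R = Rz(yaw) Ry(pitch) Rx(roll)).
In Python, from cell import * gives the robot as it stands. The module is installed in compiled form; this text tells all that it offers.
- The arm moves only by the tool move_arm, never from a script. Its argument "series" is a list of rows, each a list of 2 entries, a list of its own where there are three numbers: the shift along the tool's x, y, z in m, then the turn about the tool's z in rad. In form: [[[x, y, z], yaw], ...]. A call has 1 to 5 rows; each row is the pose to reach, as a shift and turn from the pose measured when the call began, along the tool's axes at that moment; what a row does not reach only later rows make up. A row lasts 1/8 s, in which the tool goes at most 62.5 mm and 10.7 degrees, less where a joint would pass 70% of its speed; a pose out of reach is approached as far as the arm can. A call with a gripper value outside its range is refused whole. "claw" is the opening, from 0 (shut) to 1 (fully open), set as the call begins (left out, the last holds). The fingers move at their own pace and stop on an object; the grip force is fixed at half the most. Time passes only in rows, so rows that repeat a pose let the fingers close. It gives the time, the measured TCP pose, the force and the opening at its end, in the units of the state.
- read_state(): the state, without advancing time (a new reading comes with each control period).
- get_image(name): name is "side" or "top"; returns the picture (420x560x3 uint8, blue, green, red); there is no depth.
- camera_model(name): a dict with "fov_y" (degrees; the focal length in pixels is half the picture's height over the tangent of half this angle, whatever the lens; pixels are square), "cx", "cy" (the principal point, pixels), "k1" (the pictures are not rectified: a ray, as slopes to the right and down, at radius r is drawn at 1 + k1 r^2 times it, then the intrinsics apply), "pose" (4x4, takes a point from camera to world coordinates). Camera axes: x right, y down, z forward; pixel columns grow to the right and rows downward; lengths in mm; the calibration is good to about 2 mm. A picture is of the moment at which its call begins. camera_model takes no time and is no camera call.
- finish_job(): hands the job in, once; it reports no verdict.
The state is a dict: "clock": time; "qpos": joint angles; "qd": joint speeds; "tau": joint torques, N m; "eef_pos": TCP position; "tool_rot": TCP orientation; "force": force on the tool from outside, world axes, zero at the start; "torque": the same for the moment, N m; "width": finger opening in mm.
Only numpy, scipy, OpenCV 4.12 (cv2) and the standard library are available. Lean on these libraries where they do the work, as an engineer would, in place of code of your own. Each camera call takes 0.05 s, during which the arm holds its last target. There are 200 camera calls.

TASK

Open the gas test chamber, the grey box with a brass hose tail on either side: swing its lid up by the tab, past the balance point, until it stands fully open by itself, so that the sensors inside can be changed. Leave the other grey box, the one without hose tails, shut.

Things in the scene. Friction and masses are not known exactly. Their poses are not given: they have to be found in the camera images.
- chamber: Gas test chamber: grey sheet-metal box fixed to the table, 140 mm deep (x), 180 wide (y), 100 high, a brass hose tail (42 mm long, 70 mm up) in the middle of its +y and of its -y side. Origin: centre of underside. +x points from tab side to hinge side, z up; tab side faces the robot within 20 deg. Flat 6 mm lid; its hinge line runs along y through x = +70, z = 100 mm. Left or right half of the table.
- chamber_lid (a joint): Hinge angle of the chamber's lid, rad: 0 shut (as it starts), grows as its tab edge swings up and over to the far side, 1.9 at the end stop. Lid 0.2 to 0.45 kg, hinge almost free: let go below the balance point (about 1.55) it falls shut, beyond it it falls on to the stop and stays there.
- chamber_tab (a point): Grip point on the chamber lid's lift tab: black bar 20 mm wide (y), 10 thick, jutting out level 50 mm beyond the middle of the lid's near edge. Point: mid width and thickness, 30 mm out from the lid's edge, 172 mm from the hinge line, 105 mm up while shut. Axes as the box's while shut; turns with the lid. Can be pinched from above across its width and turns between the fingers as the lid swings.
- case_lid (a joint): Hinge angle (rad, 0 shut) of the lid of the other grey box, of the same size, with the same lid and black tab but without hose tails, standing on the other half of the table. It must stay shut.

How it is judged (in metres and radians):
At the end, for the whole second after the job is handed in: The chamber's lid is at rest, open by more than 1.7 rad (97 degrees; its stop is at 1.9), and the other box's lid is shut (below 0.1 rad) (value of joint chamber_lid above 1.7 rad and velocity of joint chamber_lid between -0.1 and 0.1 rad/s and value of joint case_lid below 0.1 rad); the robot touches nothing.
It fails at once if the other box's lid is opened by more than 0.3 rad (17 degrees) (value of joint case_lid above 0.3 rad).
It also fails if it takes over 38 s, if anything falls off the work surface, if the arm or the gripper's body presses on something with over 40 N, if the wrist force passes 120 N, or if a joint passes its speed limit or range.

## Working session

There is one attempt and no reset: what is moved stays moved. The work goes in short steps, Python scripts to look and compute and a tool call to move; the robot and the scene stay as the last step left them, time stands still between calls to the robot, and variables do not carry over. Pictures are saved under pics/ and viewed, about 8 in all and at most 12, crops included, and the job is handed in when it is done.

Besides the shell and the picture viewer there is one more tool, called after "Call:" as a command line: name --argument value ..., lists and objects as JSON in quotes. move_arm: Moves the arm, as the interface text tells. Its arguments: {"type":"object","properties":{"series":{"type":"array"},"claw":{"type":"number"}},"required":["series"]}

```bash
mkdir -p pics; python3 - <<'E'
from cell import *
import cv2
s=read_state();print({k:s[k] for k in('clock','eef_pos','tool_rot','width')})
for n in('side','top'):
    cv2.imwrite(f'pics/{n}0.png',get_image(n)); c=camera_model(n); print(n,c)
E
```

```text
{'clock': 0.0, 'eef_pos': array([278.77573794, 586.4294587 , 200.1879755 ]), 'tool_rot': array([-3.13970360e+00,  2.79800399e-05,  2.69775272e+00]), 'width': 85.58926261228629}
side {'fov_y': 49.78574928143428, 'cx': 288.0581567262004, 'cy': 211.54090761066732, 'k1': 0.031221892867340242, 'pose': array([[ 9.83847727e-01, -1.26368552e-01,  1.26785799e-01,
         4.47907651e+02],
       [-1.78918465e-01, -7.16516463e-01,  6.74234633e-01,
        -5.66216367e+02],
       [ 5.64205746e-03, -6.86028532e-01, -7.27552761e-01,
         7.18533933e+02],
       [ 0.00000000e+00,  0.00000000e+00,  0.00000000e+00,
         1.00000000e+00]])}
top {'fov_y': 56.318038356347174, 'cx': 285.6196706501652, 'cy': 212.1313382337991, 'k1': -0.05182597918476088, 'pose': array([[-2.22293626e-02, -9.89037270e-01,  1.45983333e-01,
         4.60457110e+02],
       [-9.99733959e-01,  2.28894405e-02,  2.84320848e-03,
        -2.70418552e+01],
       [-6.15351596e-03, -1.45881293e-01, -9.89282964e-01,
         7.95378530e+02],
       [ 0.00000000e+00,  0.00000000e+00,  0.00000000e+00,
         1.00000000e+00]])}
```

View pics/top0.png

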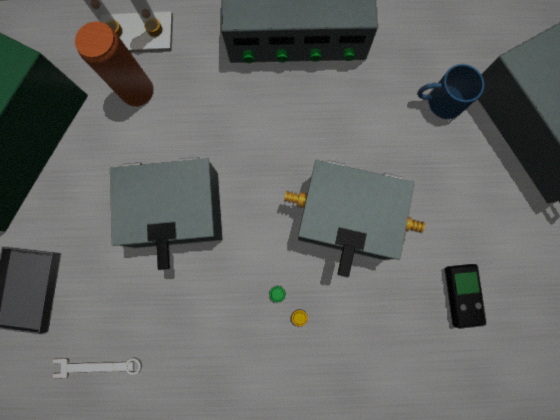

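View pics/side0.png

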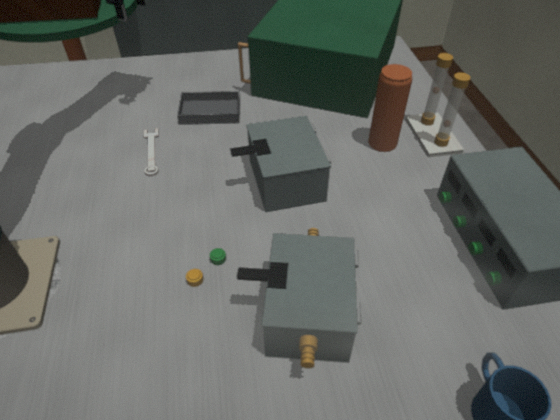

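The top view shows the chamber with brass tails on the right half: lid corners about (316,160), (414,182), (400,259), (298,241), tab tip near (345,276). The other box is on the left, with its tab at (163,268). The side view agrees. Next I measure the chamber in both views.

```bash
cat > h.py <<'E'
import numpy as np, cv2
from cell import *
def ray(n,uv):
    c=camera_model(n); f=210/np.tan(np.radians(c['fov_y']/2))
    K=np.array([[f,0,c['cx']],[0,f,c['cy']],[0,0,1]])
    p=cv2.undistortPoints(np.array(uv,float).reshape(-1,1,2),K,np.array([c['k1'],0,0,0.]))[:,0]
    d=np.c_[p,np.ones(len(p))]@c['pose'][:3,:3].T
    return c['pose'][:3,3],d
def plane(n,uv,z):
    o,d=ray(n,uv); return o+d*((z-o[2])/d[:,2])[:,None]
def tabmask(im,roi):
    x0,y0,x1,y1=roi; m=np.zeros(im.shape[:2],np.uint8)
    m[y0:y1,x0:x1]=(im[y0:y1,x0:x1].max(2)<50)*255
    k,l,st,_=cv2.connectedComponentsWithStats(m); i=1+np.argmax(st[1:,4]); return (l==i).astype(np.uint8)
E
python3 - <<'E'
from h import *
for n,roi,lc in(('top',(325,220,375,285),[(316,160),(414,182),(400,259),(298,241)]),('side',(230,255,292,295),[(272,233),(355,236),(355,333),(265,330)])):
    im=cv2.imread(f'pics/{n}0.png')
    g=cv2.cvtColor(im,cv2.COLOR_BGR2GRAY)
    c=cv2.cornerSubPix(g,np.float32(lc).reshape(-1,1,2),(4,4),(-1,-1),(3,30,.01))[:,0]
    P=plane(n,c,106); print(n,c.round(1).tolist()); print(P.round(1)); print('sides',np.linalg.norm(P-np.roll(P,-1,0),axis=1).round(1),'centre',P.mean(0).round(1))
    m=tabmask(im,roi); ys,xs=np.nonzero(m); Q=plane(n,np.c_[xs,ys],110)[:,:2]
    r=cv2.minAreaRect(Q.astype(np.float32)); print('tab n',len(xs),'box',r)
    # narrow (jutting) part: pixels near robot
    o=Q[Q[:,0]<Q[:,0].min()+40]; r=cv2.minAreaRect(o.astype(np.float32)); print('outer40',r)
    w=cv2.fitLine(o.astype(np.float32),cv2.DIST_L2,0,.01,.01).ravel(); print('dir',w, 'xmin',Q[Q[:,0].argmin()])
s=read_state();print(s['clock'])
E
```

```text
top [[315.5, 158.60000610351562], [412.8999938964844, 180.1999969482422], [399.3999938964844, 259.79998779296875], [298.0, 241.0]]
[[ 659.1  -81.4  106. ]
 [ 615.2 -256.1  106. ]
 [ 473.2 -222.2  106. ]
 [ 510.4  -45.7  106. ]]
sides [180.1 146.  180.5 152.9] centre [ 564.5 -151.3  106. ]
tab n 941 box ((494.1167297363281, -134.7535858154297), (81.34947204589844, 72.2565689086914), 22.24052619934082)
outer40 ((467.057373046875, -145.22654724121094), (63.33572006225586, 39.612060546875), 88.59645080566406)
dir [   0.52189636   -0.8530089   471.14627    -131.96161   ] xmin [ 447.65298096 -128.59179219]
side [[272.20001220703125, 233.10000610351562], [354.20001220703125, 237.60000610351562], [356.29998779296875, 332.3999938964844], [265.0, 330.0]]
[[ 517.5  -45.5  106. ]
 [ 658.3  -81.   106. ]
 [ 610.2 -258.7  106. ]
 [ 477.5 -231.1  106. ]]
sides [145.3 184.1 135.6 189.9] centre [ 565.9 -154.1  106. ]
tab n 712 box ((486.6324157714844, -134.276611328125), (47.4976692199707, 78.51513671875), 79.87337493896484)
outer40 ((468.9998474121094, -129.69357299804688), (20.23362922668457, 42.377471923828125), 74.9780044555664)
dir [ 9.5289099e-01 -3.0331293e-01  4.6852893e+02 -1.2982784e+02] xmin [ 447.76976059 -131.88690261]
0.1
```

The two views agree: box yaw is about -0.244 rad, the hinge midpoint is near (636,-169) and the tab point near (469.5,-128). That puts them 171.5 mm apart, against 172 given. Next I work out the approach.

```bash
cat >> h.py <<'E'
from scipy.spatial.transform import Rotation as Ro
def shift(ts):
    s=read_state(); R=Ro.from_euler('xyz',s['tool_rot']).as_matrix()
    print('t',s['clock'],'pos',s['eef_pos'].round(1),'rot',s['tool_rot'].round(3),'w',round(s['width'],1),'F',s['force'].round(1))
    for t in ts: print(t,(R.T@(np.array(t)-s['eef_pos'])/1000).round(4))
E
python3 - <<'E'
from h import *
shift([(390,406,240),(500,230,240),(500,50,220),(469.5,-128,190)])
E
```

```text
t 0.1 pos [278.8 586.5 200.3] rot [-3.14   0.     2.698] w 85.0 F [ 0.2 -0.2  0.1]
(390, 406, 240) [-0.1779 -0.1153 -0.0395]
(500, 230, 240) [-0.3528 -0.227  -0.0393]
(500, 50, 220) [-0.4301 -0.3896 -0.019 ]
(469.5, -128, 190) [-0.479  -0.5634  0.0113]
```

Call:
move_arm --series '[[[-0.05,-0.033,-0.02],-0.1],[[-0.1,-0.065,-0.04],-0.2],[[-0.15,-0.098,-0.04],-0.2],[[-0.2,-0.13,-0.04],-0.2],[[-0.25,-0.163,-0.04],-0.2]]' --claw 1

```text
clock: 0.72
eef_pos: [435.3, 330.1, 240.4]
tool_rot: [-3.14, -0.0, 2.898]
force: [1.0, 0.0, 0.0]
width: 85.4
```

```bash
python3 -c "
from h import *
shift([(500,200,240),(500,50,220),(469.5,-128,190)])"
```

```text
t 0.725 pos [435.3 330.1 240.4] rot [-3.14  -0.     2.898] w 85.4 F [1. 0. 0.]
(500, 200, 240) [-0.0941 -0.1107  0.0006]
(500, 50, 220) [-0.1303 -0.2562  0.0209]
(469.5, -128, 190) [-0.1437 -0.4363  0.0512]
```

Call:
move_arm --series '[[[-0.04,-0.045,0],0],[[-0.08,-0.09,0],0],[[-0.11,-0.14,0],0],[[-0.12,-0.2,0.01],0],[[-0.13,-0.256,0.02],0]]'

```text
clock: 1.35
eef_pos: [499.3, 48.0, 220.4]
tool_rot: [-3.139, -0.0, 2.897]
force: [0.4, -0.7, -0.0]
width: 85.2
```

Call:
move_arm --series '[[[-0.003,-0.05,0.01],0],[[-0.006,-0.1,0.02],0],[[-0.01,-0.15,0.03],0],[[-0.013,-0.18,0.03],0],[[-0.013,-0.18,0.03],0]]'

```text
clock: 1.98
eef_pos: [467.4, -132.7, 190.5]
tool_rot: [-3.138, -0.001, 2.892]
force: [0.2, 0.9, -0.4]
width: 85.3
```

```bash
python3 -c "
from h import *
shift([(469.5,-128,120),(469.5,-128,82)])
cv2.imwrite('pics/side1.png',get_image('side'))"
```

```text
t 1.975 pos [ 467.4 -132.7  190.5] rot [-3.138e+00 -1.000e-03  2.892e+00] w 85.3 F [ 0.2  0.9 -0.4]
(469.5, -128, 120) [-0.001   0.0053  0.0705]
(469.5, -128, 82) [-0.001   0.0055  0.1085]
```

View pics/side1.png

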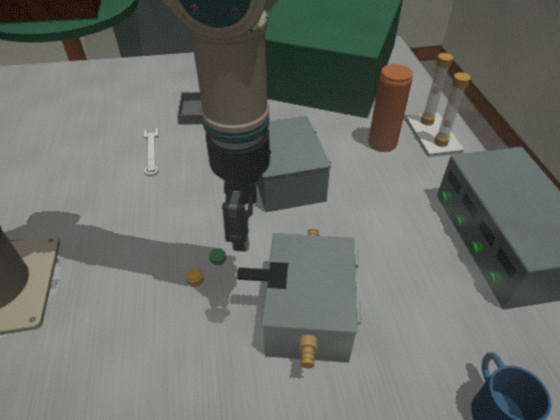

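The open gripper at about (236,230) stands above the tab at (255,273), lined up with it. I go down and pinch.

Call:
move_arm --series '[[[-0.001,0.005,0.04],0],[[-0.001,0.005,0.075],0],[[-0.001,0.005,0.1],0],[[-0.001,0.005,0.108],0],[[-0.001,0.005,0.108],0]]'

```text
clock: 2.65
eef_pos: [470.2, -125.3, 82.5]
tool_rot: [-3.14, -0.002, 2.896]
force: [0.5, 0.0, -0.2]
width: 85.3
```

Call:
move_arm --series '[[[0,0,0],0],[[0,0,0],0],[[0,0,0],0],[[0,0,0],0],[[0,0,0],0]]' --claw 0

```text
clock: 3.28
eef_pos: [470.2, -125.3, 82.6]
tool_rot: [-3.14, -0.001, 2.896]
force: [-0.8, -0.2, -0.7]
width: 0.1
```

```bash
python3 -c "
from h import *
shift([])
cv2.imwrite('pics/side2.png',cv2.resize(get_image('side')[180:380,180:400],None,fx=2.5,fy=2.5))"
```

```text
t 3.275 pos [ 470.2 -125.3   82.6] rot [-3.140e+00 -1.000e-03  2.896e+00] w 0.1 F [-0.8 -0.2 -0.7]
```

View pics/side2.png

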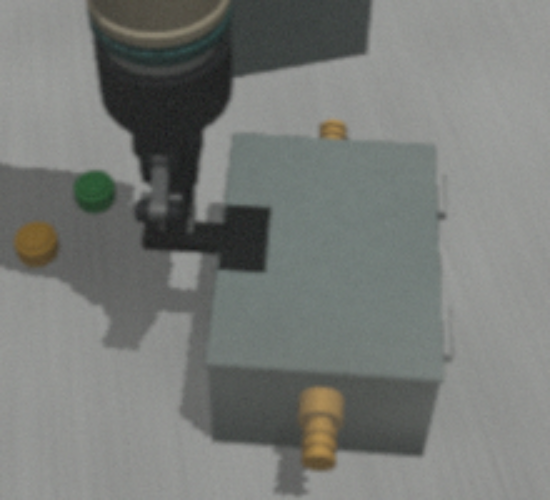

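The picture shows the fingers shut behind the tab, on its +y side, which matches the width of 0.1: the pinch missed. I check the reported TCP against the cameras.

```bash
cat >> h.py <<'E'
def proj(n,P):
    c=camera_model(n); f=210/np.tan(np.radians(c['fov_y']/2)); T=np.linalg.inv(c['pose'])
    K=np.array([[f,0,c['cx']],[0,f,c['cy']],[0,0,1]])
    return cv2.projectPoints(np.array(P,float).reshape(-1,1,3),cv2.Rodrigues(T[:3,:3])[0],T[:3,3],K,np.array([c['k1'],0,0,0.]))[0][:,0].round(1)
E
python3 -c "
from h import *
for n in('side','top'): print(n,proj(n,[(467.4,-132.7,203),(470.2,-125.3,82.6),(470.2,-125.3,110),(470.2,-125.3,150),(469.5,-128,105)]).tolist())
cv2.imwrite('pics/top2.png',cv2.resize(get_image('top')[120:330,240:460],None,fx=2.5,fy=2.5))"
```

```text
side [[246.6, 239.0], [252.1, 281.3], [251.2, 271.7], [249.9, 256.8], [251.2, 274.9]]
top [[358.4, 263.6], [342.4, 263.2], [344.6, 262.9], [348.0, 262.5], [345.7, 263.3]]
```

View pics/top2.png

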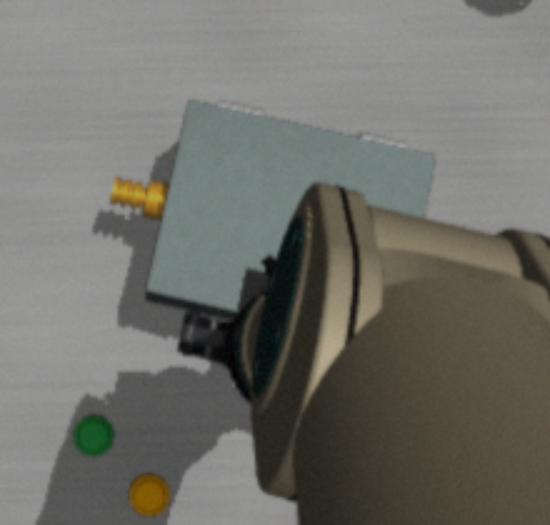

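```bash
python3 -c "
from h import *
a=get_image('side')[185:310,200:310]; b=get_image('top')[215:290,300:410]
f=lambda i:cv2.resize((255*(i/255.)**.45).astype(np.uint8),None,fx=3.6 if i is b else 4.4,fy=3.6 if i is b else 4.4,interpolation=cv2.INTER_CUBIC)
A,B=f(a),f(b); h=max(A.shape[0],B.shape[0]); o=np.zeros((h,A.shape[1]+B.shape[1],3),np.uint8); 
o[:A.shape[0],:A.shape[1]]=A; o[:B.shape[0],A.shape[1]:]=B; o=o[:, :]; print(o.shape); o=cv2.resize(o,(800,int(o.shape[0]*800/o.shape[1]))); cv2.imwrite('pics/both3.png',o)"
```

```text
(550, 880, 3)
```

View pics/both3.png

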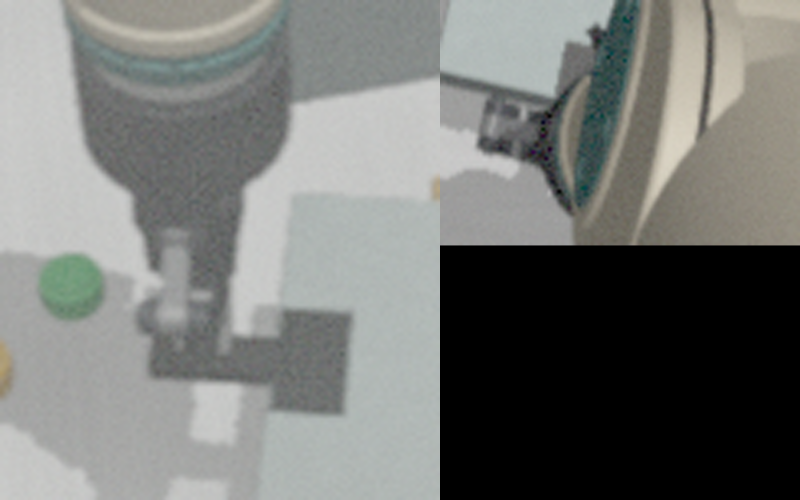

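```bash
python3 -c "
from h import *
u=np.array([.242,.970,0])
a=np.array([467.4,-132.7,203]);b=np.array([470.2,-125.3,82.6])
print('side1 near/far tips',proj('side',[a-50*u,a+50*u]).tolist())
for d in((0,0,0),(0,0,30),(0,30,0),(0,50,0)):
  print(d,'tip,bodyend,nearknuckle',proj('side',[b+d,b+d+[0,0,73],b+d+[0,0,50]-50*u]).tolist(),'top tip,bodyL,bodyR',proj('top',[b+d,b+d+[0,0,50]+50*u,b+d+[0,0,50]-50*u]).tolist())
g=cv2.imread('pics/side1.png')[190:270,200:280]; cv2.imwrite('pics/s1c.png',cv2.resize((255*(g/255.)**.45).astype(np.uint8),None,fx=6,fy=6,interpolation=cv2.INTER_CUBIC))"
```

```text
side1 near/far tips [[242.1, 266.3], [250.7, 214.3]]
(0, 0, 0) tip,bodyend,nearknuckle [[252.1, 281.3], [249.7, 254.6], [246.5, 289.8]] top tip,bodyL,bodyR [[342.4, 263.2], [317.4, 256.1], [375.6, 269.2]]
(0, 0, 30) tip,bodyend,nearknuckle [[251.2, 270.8], [248.6, 242.4], [245.3, 278.4]] top tip,bodyL,bodyR [[344.8, 262.9], [318.7, 255.5], [379.8, 269.2]]
(0, 30, 0) tip,bodyend,nearknuckle [[249.9, 267.1], [247.4, 240.0], [244.3, 273.9]] top tip,bodyL,bodyR [[325.8, 263.6], [299.5, 256.5], [357.8, 269.7]]
(0, 50, 0) tip,bodyend,nearknuckle [[248.6, 258.0], [246.0, 230.8], [242.9, 263.7]] top tip,bodyL,bodyR [[314.7, 263.9], [287.6, 256.8], [345.9, 270.0]]
```

View pics/s1c.png

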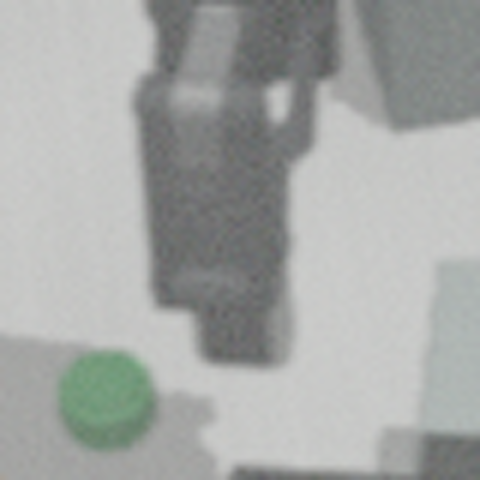

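The near fingertip in side1 is at (240,251), where the reported pose predicts about (242,263). Here the shut tips, at about (255,272), sit on the tab's top edge. x and y fit, since an offset big enough to miss sideways would show in the top view. So the fingers are about 30 mm higher than reported and closed just above the tab. I open, go down carefully and watch the force.

Call:
move_arm --series '[[[0,0,0],0],[[0,0,0],0],[[0,0,0],0],[[0,0,0],0],[[0,0,0],0]]' --claw 1

```text
clock: 4.1
eef_pos: [470.2, -125.2, 82.5]
tool_rot: [-3.14, -0.002, 2.896]
force: [0.6, 0.6, -0.1]
width: 85.3
```

Call:
move_arm --series '[[[0,-0.003,0.004],0],[[0,-0.003,0.009],0],[[0,-0.003,0.014],0],[[0,-0.003,0.018],0],[[0,-0.003,0.018],0]]'

```text
clock: 4.72
eef_pos: [469.1, -128.1, 64.1]
tool_rot: [-3.14, -0.002, 2.896]
force: [-0.0, -0.1, 0.3]
width: 85.2
```

Call:
move_arm --series '[[[0,0,0.005],0],[[0,0,0.01],0],[[0,0,0.015],0],[[0,0,0.018],0],[[0,0,0.018],0]]'

```text
clock: 5.35
eef_pos: [468.9, -128.1, 45.8]
tool_rot: [-3.14, -0.003, 2.896]
force: [0.0, -1.0, 0.6]
width: 85.4
```

Call:
move_arm --series '[[[0,0,0],0],[[0,0,0],0],[[0,0,0],0],[[0,0,0],0],[[0,0,0],0]]' --claw 0

```text
clock: 5.98
eef_pos: [468.7, -128.8, 46.0]
tool_rot: [-3.139, -0.003, 2.895]
force: [-1.7, -3.0, 3.8]
width: 19.0
```

The tab is in the pinch at 19 mm width. I swing it along the arc.

Call:
move_arm --series '[[[-0.0004,0,-0.0086],0],[[-0.0014,0,-0.0172],0],[[-0.0044,0,-0.0341],0],[[-0.0092,0,-0.0506],0],[[-0.0155,0,-0.0666],0]]'

```text
clock: 6.6
eef_pos: [480.9, -131.9, 112.8]
tool_rot: [-3.139, -0.009, 2.895]
force: [-1.3, -1.7, -5.3]
width: 19.1
```

```bash
python3 -c "
from h import *
shift([])
cv2.imwrite('pics/side4.png',get_image('side')[150:400,130:430])"
```

```text
t 6.6 pos [ 480.9 -131.9  112.8] rot [-3.139 -0.009  2.895] w 19.1 F [-1.3 -1.7 -5.3]
```

View pics/side4.png

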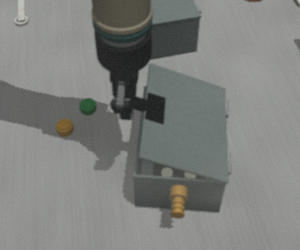

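The lid is open a little, with the sensors showing in the gap at the front, and the force is small. I continue.

Call:
move_arm --series '[[[-0.0109,0,-0.015],0],[[-0.0203,0,-0.0294],0],[[-0.0311,0,-0.0428],0],[[-0.0432,0,-0.0551],0],[[-0.0564,0,-0.066],0]]'

```text
clock: 7.28
eef_pos: [532.1, -145.0, 179.9]
tool_rot: [-3.138, -0.017, 2.895]
force: [-5.6, -1.0, 0.1]
width: 19.2
```

```bash
cat >> h.py <<'E'
def arc(phis):
    s=read_state(); g=np.array([468.7,-128.8,46.0]); d=s['eef_pos']-g; th=-.244
    print(s['tool_rot'].round(3),'F',s['force'].round(1),'w',round(s['width'],1))
    bx,bz=d[0]*np.cos(th)+d[1]*np.sin(th),d[2]; by=-d[0]*np.sin(th)+d[1]*np.cos(th)
    print('box dx,dy,dz',round(bx,1),round(by,1),round(bz,1),'phi',round(np.arctan2(bz+5,172-bx)-.029,3))
    R=Ro.from_euler('xyz',s['tool_rot']).as_matrix()
    for p in phis:
        X=172*(1-np.cos(p))+5*np.sin(p); Z=172*np.sin(p)+5*(np.cos(p)-1)
        t=g+[X*np.cos(th),X*np.sin(th),Z]; print(p,(R.T@(t-s['eef_pos'])/1000).round(4).tolist())
E
python3 -c "
from h import *
arc([1.0,1.1,1.2,1.3,1.4])"
```

```text
[-3.138 -0.017  2.895] F [-5.6 -1.   0.1] w 19.2
box dx,dy,dz 65.4 -0.4 133.9 phi 0.887
1.0 [-0.0177, 0.0004, -0.0089]
1.1 [-0.0327, 0.0004, -0.0172]
1.2 [-0.0485, 0.0005, -0.0241]
1.3 [-0.0649, 0.0005, -0.0293]
1.4 [-0.0817, 0.0005, -0.0329]
```

Call:
move_arm --series '[[[-0.0177,0.0004,-0.0089],0],[[-0.0327,0.0004,-0.0172],0],[[-0.0485,0.0005,-0.0241],0],[[-0.0649,0.0005,-0.0293],0],[[-0.0817,0.0005,-0.0329],0]]'

```text
clock: 7.9
eef_pos: [609.5, -164.9, 212.1]
tool_rot: [-3.137, -0.023, 2.895]
force: [-5.9, -0.9, 0.6]
width: 19.4
```

```bash
python3 -c "
from h import *
arc([1.5,1.6,1.7,1.77,1.77])"
```

```text
[-3.137 -0.023  2.895] F [-5.9 -0.9  0.6] w 19.4
box dx,dy,dz 145.3 -1.0 166.1 phi 1.387
1.5 [-0.0195, 0.001, -0.0013]
1.6 [-0.0367, 0.0011, -0.0015]
1.7 [-0.0538, 0.0011, -0.0]
1.77 [-0.0657, 0.0012, 0.002]
1.77 [-0.0657, 0.0012, 0.002]
```

Call:
move_arm --series '[[[-0.0195,0.001,-0.0013],0],[[-0.0367,0.0011,-0.0015],0],[[-0.0538,0.0011,0],0],[[-0.0657,0.0012,0.002],0],[[-0.0657,0.0012,0.002],0]]'

```text
clock: 8.52
eef_pos: [672.5, -181.0, 208.4]
tool_rot: [-3.136, -0.024, 2.894]
force: [-2.2, -4.3, 0.3]
width: 18.9
```

```bash
python3 -c "
from h import *
arc([1.85])
cv2.imwrite('pics/side5.png',get_image('side'))"
```

```text
[-3.136 -0.024  2.894] F [-2.2 -4.3  0.3] w 18.9
box dx,dy,dz 210.4 -1.4 162.4 phi 1.767
1.85 [-0.0139, 0.0015, 0.0031]
```

View pics/side5.png

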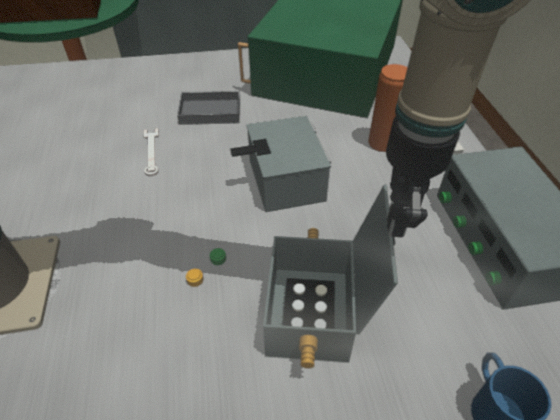

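The lid stands past vertical, at about 1.77 rad, with the tab still held near (400,215) and the other box shut. I release and back straight up.

Call:
move_arm --series '[[[0,0,0],0],[[0,0,0],0],[[0,0,0],0],[[0,0,0],0],[[0,0,0],0]]' --claw 1

```text
clock: 9.2
eef_pos: [672.5, -180.7, 208.5]
tool_rot: [-3.136, -0.024, 2.894]
force: [0.3, -0.2, -0.0]
width: 85.5
```

Call:
move_arm --series '[[[0,0,-0.02],0],[[0,0,-0.05],0],[[0,0,-0.08],0],[[0,0,-0.11],0],[[0,0,-0.11],0]]'

```text
clock: 9.82
eef_pos: [676.7, -181.2, 321.4]
tool_rot: [-3.136, -0.018, 2.894]
force: [0.8, -0.1, -0.3]
width: 85.4
```

Call:
move_arm --series '[[[0.05,0,0],0],[[0.1,0,0],0],[[0.15,0,0],0],[[0.2,0,0],0],[[0.2,0,0],0]]'

```text
clock: 10.45
eef_pos: [478.6, -131.4, 324.5]
tool_rot: [-3.136, -0.022, 2.894]
force: [1.1, 0.1, -0.6]
width: 85.3
```

```bash
python3 -c "
from h import *
shift([])
cv2.imwrite('pics/side6.png',get_image('side'))"
```

```text
t 10.45 pos [ 478.6 -131.4  324.5] rot [-3.136 -0.022  2.894] w 85.3 F [ 1.1  0.1 -0.6]
```

View pics/side6.png

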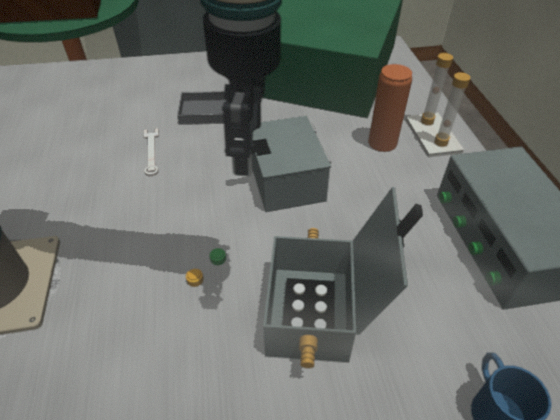

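The lid leans back on its stop, with its tab at (410,222). The arm is clear of everything and the other box is shut. I hand the job in.

```bash
python3 -c "
from cell import *
print(finish_job())"
```

```text
the job is handed in; nothing more can be done
None
```

The gas test chamber's lid is open and leaning back past vertical on its own, and the job is handed in. I gripped its tab, swung it to about 1.77 rad along the arc, let go and backed the arm away.

**Last checks:**
- **Chamber lid:** the final picture shows it standing open on its own. I didn't measure its final angle; 1.77 rad is from the arm's position just before release.
- **Other box:** its lid looks shut in the same picture.
- **Arm:** it is clear of everything, with about 1 N on the wrist and about 10.5 s on the clock.

**What disagreed:** my first pinch closed on nothing. The pictures put the fingers about 30 mm higher than the reported position. I went down another 37 mm and the second pinch held at 19 mm. I only inferred the height error from the pictures and did not find its cause.

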